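# Spray a torch nozzle and park the torch head

### The arm

A 6-joint arm with a two-finger parallel gripper is mounted at the origin on the work surface. World frame = base frame: x ahead of the robot, y to its left, z up, the work surface at z = 0. Lengths are in mm, angles in rad, forces in N, time in s.
With the tool pointing down it reaches from about 250 to 800 mm from the base axis. Payload 3.9 kg.
Tool frame: the origin (TCP) lies between the finger pads; the fingertips stand 19 mm ahead of it and the grasp point (between the pads) is the TCP; z points along the fingers, y is the line along which they close (so a half turn about z gives the same grasp; the last joint's range is limited). The gripper opens to 85 mm and grips with 20 to 120 N. Pads are 22 mm wide; open, the fingers measure 114 mm over their backs; the gripper's body (76 mm by 85 mm) begins 54 mm behind the grasp point. The pads swing forward as they close: fully open they stand 13 mm farther back than shut.
Start: joints at [-1.321, 0.26, -0.138, 1.173, 0, 1.571], TCP at [129.781, -508.697, 250.304] pointing down, gripper open.
Joint ranges: [-2.78, 2.78], [-0.83, 1.72], [-1.28, 1.37], [-1.9, 2.12], [-1.57, 1.48], [-3.14, 3.14]. Speed limits (rad/s): [2.57, 2.57, 3.14, 3.14, 3.14, 3.14].

### API

Orientations are given as a 3x3 rotation matrix whose columns are the frame's x, y, z axes.
In Python, from bench import arm gives the robot as it stands.
- The arm moves only by the shell command python3 -m jog 'ROWS' [FORCE]. ROWS is JSON, a list that holds one entry, the list of rows, each a list of 7 numbers: the shift along the tool's x, y, z scaled (see below), then the turn, a rotation vector about the tool's x, y, z scaled (see below), then the closure, from 0 (fully open) to 1 (shut). In form: [[[tx, ty, tz, ax, ay, az, grip], ...]]. A call has 1 to 5 rows; each row shifts and turns the commanded pose from where the row before left it, along the tool's axes as they then stand; what a row does not reach is not made up. The controller multiplies each number of a shift by 1 m and each number of a turn by 45 degrees. A row lasts 1/8 s, in which the tool goes at most 62.5 mm and 10.7 degrees, less where a joint would pass 70% of its speed; a pose out of reach is approached as far as the arm can. A call with a number of a shift or a turn outside -1 to 1 is refused whole. A call with a gripper value outside its range is refused whole. The fingers move at their own pace and stop on an object; FORCE is the grip in N (left out, the last holds). Time passes only in rows, so rows that do not move let the fingers close. It gives the time, the measured TCP pose, the force, the opening and the grip force at its end, in the units of the state.
- arm.read_state(): the state, without advancing time (a new reading comes with each control period).
- arm.read_camera(name): name is "scene" or "top"; returns the picture (384x512x3 uint8, red, green, blue); there is no depth.
- arm.calibration(name): a dict with "intrinsics" (3x3 intrinsics, pixels), "camera_from_world" (4x4, takes a point from world to camera coordinates). Camera axes: x right, y down, z forward; pixel columns grow to the right and rows downward; lengths in mm; the calibration is good to about 2 mm. A picture is of the moment at which its call begins. calibration takes no time and is no camera call.
- arm.hand_in(): hands the job in; it is judged then, once.
The state is a dict: "clock": time; "joint_positions": joint angles; "joint_velocities": joint speeds; "joint_torque": joint torques, N m; "tool_pos": TCP position; "orientation": TCP orientation; "force": force on the tool from outside, world axes, zero at the start; "torque": the same for the moment, N m; "opening": finger opening in mm; "gripper_force": force on a finger pad.
Only numpy, scipy, OpenCV 4.12 (cv2) and the standard library are available. Lean on these libraries where they do the work, as an engineer would, in place of code of your own. Each camera call takes 0.05 s, during which the arm holds its last target. There are 200 camera calls.

### The job

Draw the spare welding torch head out of the yellow sleeve, lay it in the cradle of the spray stand with its copper nozzle pointing at the red canister, and let go of it. While it lies there, press the canister's sprung white cap fully down and let it spring back up; do not spray at any other time. Then park the torch head in the blue sleeve, lying flat on the bench, copper nozzle first and far enough in that all the copper is under the roof; set it down rather than dropping it, and leave the jar, hammer and rod tin where they are.

Things in the scene. Friction and masses are not known exactly. Their poses are not given: they have to be found in the camera images.
- torch: Torch head, 190 mm long, 0.3 kg, lying flat. Rear: black square body 36 x 36 mm (x -83 to +15 mm, orange band), then a brass stub 26 mm thick to x = -95. Front: copper nozzle 34 mm in diameter (x +15 to +95), axis 18 mm above the underside. Origin: centre of the underside; x points to the mouth, z up. At the start its rear half is under the yellow sleeve's roof, the copper sticking out.
- nozzle_mouth (a point): Centre of the open end of the copper nozzle: x = +95 mm, 18 mm above the torch's underside.
- yellow_sleeve: Yellow sheet-metal sleeve fixed to the bench, holding the torch head at the start: a low tunnel without floor (things lie on the bench), open at the front only. Inside 66 mm wide, 50 high, 100 deep; roof top 53 mm above the bench. Origin: on the bench, middle of the open front edge; x points into the sleeve (roughly away from the robot), z up.
- blue_sleeve: Blue sleeve of the same shape, size and axes as the yellow one, empty at the start; where the torch head is to be parked. The two stand left and right of the spray stand, either way round.
- stand: Spray stand fixed to the bench: grey foot plate 310 x 90 x 8 mm with a cradle and a red canister. Origin: on the bench under the cradle's centre; x points from the cradle to the canister, z up. The upright canister (66 mm in diameter, body top 116 mm above the bench) has its axis at x = +165 mm.
- cradle (a point): Centre of the cradle floor, 50 mm above the bench, axes as the stand's. Floor: steel strip 120 mm long (x), 28 wide. At its middle (x -15 to +15) two flared cheeks, 44 mm apart at the floor, 60 at their tops 22 mm higher, keep the black body centred. Laid right, the torch's centre is over this point within 15 mm along x, its x axis along the stand's, its mouth about 70 mm from the canister's axis.
- cap_top (a point): Centre of the flat top of the canister's round white cap, 36 mm in diameter, 144 mm above the bench when up, with a short orange spray spout towards the cradle. Pressed straight down.
- cap (a joint): Travel of the sprung cap in m: 0 up, 0.008 fully down. It starts to move at 2.4 N and is fully down at about 7 N; it springs back when let go.
- jar: Bystander: jar with a blue cap, 48 mm in diameter, 65 mm tall, standing beside the canister. Origin: centre of the underside.
- hammer: Bystander: hammer 240 mm long lying at the left of the bench. Origin: underside, near the middle.
- rod_tin: Bystander: steel tin 72 mm in diameter, 90 mm tall, with rods standing out to 190 mm, at the right of the bench. Origin: centre of the underside.
Not all that is in view belongs to the job. There is more than one size of the torch; the one meant has the size given above.

How it is judged (in metres and radians):
On the way, in this order (a step that is already met when the one before it is completed fails the run):
1. the torch head lies in the cradle, nozzle towards the canister, let go (x of nozzle_mouth in the frame of cradle between 0.07 and 0.12 m and y of nozzle_mouth in the frame of cradle between -0.014 and 0.014 m and z of nozzle_mouth in the frame of cradle between 0.01 and 0.026 m and y of torch in the frame of cradle between -0.008 and 0.008 m and angle between torch's own z axis and vertical below 0.1 rad and contact force between the fingers and torch below 0.3 N and value of joint cap below 0.002 m), for 0.2 s.
2. the cap is pressed down while the torch head lies in the cradle (x of nozzle_mouth in the frame of cradle between 0.07 and 0.12 m and y of nozzle_mouth in the frame of cradle between -0.014 and 0.014 m and z of nozzle_mouth in the frame of cradle between 0.01 and 0.026 m and y of torch in the frame of cradle between -0.008 and 0.008 m and angle between torch's own z axis and vertical below 0.1 rad and contact force between the fingers and torch below 0.3 N and value of joint cap above 0.006 m), for 0.05 s.
3. the cap has sprung back up, the torch head still in the cradle (x of nozzle_mouth in the frame of cradle between 0.07 and 0.12 m and y of nozzle_mouth in the frame of cradle between -0.014 and 0.014 m and z of nozzle_mouth in the frame of cradle between 0.01 and 0.026 m and y of torch in the frame of cradle between -0.008 and 0.008 m and angle between torch's own z axis and vertical below 0.1 rad and value of joint cap below 0.002 m), for 0.1 s.
At the end, for the whole second after the job is handed in: The torch head lies flat on the bench, at rest, nozzle first in the blue sleeve with its mouth at least 77 mm past the front edge (all 80 mm of copper under the roof), and the cap is up (x of nozzle_mouth in the frame of blue_sleeve between 0.077 and 0.11 m and y of nozzle_mouth in the frame of blue_sleeve between -0.033 and 0.033 m and x of torch in the frame of blue_sleeve below 0.02 m and height (world z) of torch below 0.006 m and angle between torch's own z axis and vertical below 0.08 rad and linear speed of torch below 0.02 m/s and value of joint cap below 0.002 m); the robot touches nothing.
It fails at once if the cap is pressed while the torch head is not in the cradle (value of joint cap above 0.003 m and not (x of nozzle_mouth in the frame of cradle between 0.07 and 0.12 m and y of nozzle_mouth in the frame of cradle between -0.014 and 0.014 m and z of nozzle_mouth in the frame of cradle between 0.01 and 0.026 m and y of torch in the frame of cradle between -0.008 and 0.008 m and angle between torch's own z axis and vertical below 0.1 rad)).
It fails at once if the torch head is dropped (let fall from more than 15 mm above the bench or 25 mm above the cradle) (contact force between torch and anything else below 0.02 N and (height (world z) of torch above 0.075 m or height (world z) of torch between 0.015 and 0.045 m)).
It fails at once if the jar, hammer or rod tin is shifted by more than 30 mm (distance of any of jar, hammer, rod_tin from where it was at the start of the episode above 0.03 m).
It also fails if it takes over 64 s, if anything falls off the work surface, if the arm or the gripper's body presses on something with over 40 N, if the wrist force passes 120 N, or if a joint passes its speed limit or range.

## Working session

There is one attempt and no reset: what is moved stays moved. The work goes in short steps, Python scripts to look and compute and a shell command to move; the robot and the scene stay as the last step left them, time stands still between calls to the robot, and variables do not carry over. Pictures are saved under pics/ and viewed, at most 13 in all, crops included, and the job is handed in when it is done.

```bash
ls; mkdir -p pics; python3 - <<'E'
from bench import arm
import cv2,numpy as np
for n in("scene","top"):
    im=arm.read_camera(n); cv2.imwrite(f"pics/{n}0.png",im[:,:,::-1])
    c=arm.calibration(n); print(n,np.round(c["intrinsics"],1).tolist(),np.round(c["camera_from_world"],3).tolist())
s=arm.read_state(); print(s)
E
```

```text
pics
scene [[493.0, 0.0, 262.2], [0.0, 493.0, 185.9], [0.0, 0.0, 1.0]] [[-0.642, 0.767, 0.003, 286.188], [0.518, 0.436, -0.736, -163.449], [-0.566, -0.471, -0.677, 1825.481], [0.0, 0.0, 0.0, 1.0]]
top [[448.8, 0.0, 259.4], [0.0, 448.8, 194.6], [0.0, 0.0, 1.0]] [[-0.015, -1.0, 0.002, 13.466], [-0.999, 0.015, -0.041, 441.402], [0.041, -0.002, -0.999, 1512.298], [0.0, 0.0, 0.0, 1.0]]
{'clock': 0.1, 'joint_positions': array([-1.32099238e+00,  2.60630299e-01, -1.39217008e-01,  1.17271343e+00,
        4.85983639e-06,  1.57079640e+00]), 'joint_velocities': array([-0.00183715, -0.00122041,  0.00018755,  0.00145723, -0.00075888,
       -0.00176585]), 'joint_torque': array([-5.52392521e-04, -4.06508017e+01,  2.54527491e+01,  1.00706061e-02,
       -3.20131880e-05, -3.56135047e-06]), 'tool_pos': array([ 129.64738858, -508.14998736,  249.55055968]), 'orientation': array([[ 9.68960929e-01,  2.47213536e-01, -4.31476580e-04],
       [ 2.47213913e-01, -9.68959418e-01,  1.71084077e-03],
       [ 4.85970045e-06, -1.76440487e-03, -9.99998443e-01]]), 'force': array([0.85666233, 0.52052594, 0.45741149]), 'torque': array([ 0.05955008,  0.00533084, -0.00017354]), 'gripper_force': 0.0, 'opening': 85.44979387592993}
```

View pics/scene0.png

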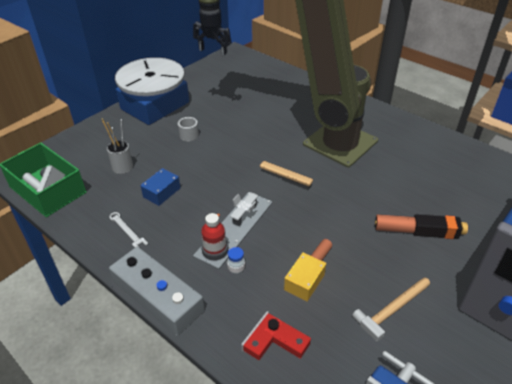

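View pics/top0.png

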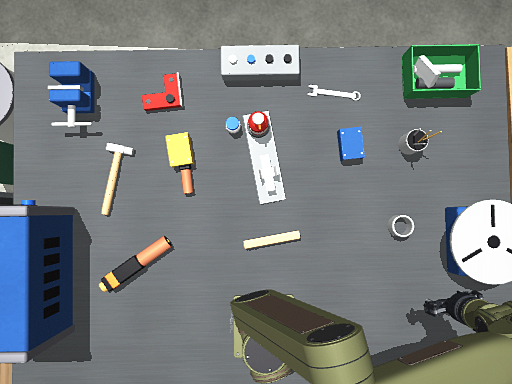

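The scene view shows the yellow sleeve (305,275) with a copper nozzle sticking out and the stand with the canister (213,235). It also shows the jar (236,260) and a larger loose torch (420,225), which is the decoy. In the top view, the yellow sleeve is at (180,150), its copper runs down to (188,193), the stand goes from (258,122) to (267,180), and the blue sleeve is at (350,143).

```bash
cat > h.py <<'E'
from bench import arm
import cv2,numpy as np
C={n:arm.calibration(n) for n in("scene","top")}
def ray(n,uv):
    T=C[n]["camera_from_world"];R=T[:3,:3];o=-R.T@T[:3,3]
    d=R.T@np.linalg.inv(C[n]["intrinsics"])@[uv[0],uv[1],1];return o,d/np.linalg.norm(d)
def onz(n,uv,z):
    o,d=ray(n,uv);return o+d*(z-o[2])/d[2]
def proj(n,p):
    T=C[n]["camera_from_world"];q=C[n]["intrinsics"]@(T[:3,:3]@p+T[:3,3]);return q[:2]/q[2]
def tri(a,b):
    (o1,d1),(o2,d2)=ray("top",a),ray("scene",b)
    A=np.stack([d1,-d2],1);t=np.linalg.lstsq(A,o2-o1,rcond=None)[0]
    p,q=o1+d1*t[0],o2+d2*t[1];return (p+q)/2,np.linalg.norm(p-q)
def mask(im,lo,hi,box):
    h=cv2.cvtColor(im,cv2.COLOR_RGB2HSV);m=cv2.inRange(h,lo,hi);k=np.zeros_like(m)
    x0,y0,x1,y1=box;k[y0:y1,x0:x1]=m[y0:y1,x0:x1]
    c=cv2.findContours(k,cv2.RETR_EXTERNAL,cv2.CHAIN_APPROX_NONE)[0]
    return max(c,key=cv2.contourArea) if c else None
E
python3 - <<'E'
from h import *
rd=lambda n:cv2.imread(f"pics/{n}0.png")[:,:,::-1].copy()
t,s=rd("top"),rd("scene")
for name,n,lo,hi,box,z in [("yellow","top",(20,100,60),(35,255,255),(155,120,205,180),53),("copperY","top",(3,70,60),(17,220,255),(165,160,205,205),18),
 ("blue","top",(105,100,40),(125,255,255),(325,115,375,170),53),("red","top",(0,120,60),(4,255,255),(235,95,285,145),116),
 ("jar","top",(95,100,60),(115,255,255),(220,110,245,140),65),("stand","top",(0,0,120),(180,60,255),(235,100,300,210),8),
 ("yellowS","scene",(20,100,60),(35,255,255),(270,240,340,310),53),("copperS","scene",(0,70,50),(17,220,255),(300,230,345,275),18),
 ("blueS","scene",(105,100,40),(125,255,255),(130,160,190,210),53),("capS","scene",(0,0,140),(180,60,255),(200,208,225,232),144)]:
    c=mask(t if n=="top" else s,lo,hi,box); 
    if c is None: print(name,"none");continue
    r=cv2.minAreaRect(c);b=cv2.boxPoints(r)
    print(name,np.round(r[0],1),np.round(r[1],1),round(r[2],1),"xy",[np.round(onz(n,p,z)[:2]).tolist() for p in b],np.round(onz(n,r[0],z)[:2],1))
a=cv2.resize(t[95:210,155:375],None,fx=3.6,fy=3.6,interpolation=cv2.INTER_CUBIC)
cv2.imwrite("pics/c_top.png",a[:,:,::-1])
a=cv2.resize(s[160:310,130:340],None,fx=3.8,fy=3.8,interpolation=cv2.INTER_CUBIC)
cv2.imwrite("pics/c_scene.png",a[:,:,::-1])
E
```

```text
yellow [179.5 149.4] [33.  24.3] 80.9 xy [[641.0, 317.0], [653.0, 237.0], [544.0, 221.0], [533.0, 300.0]] [592.8 268.7]
copperY [186.4 180.9] [24.6 10.3] 82.6 xy [[530.0, 275.0], [534.0, 240.0], [451.0, 230.0], [448.0, 265.0]] [490.7 252.5]
blue [350.5 143.4] [32.7 24.8] 83.3 xy [[654.0, -251.0], [663.0, -333.0], [555.0, -343.0], [546.0, -261.0]] [ 604.6 -296.9]
red [257.5 121.5] [19.8 19.8] 45.0 xy [[670.0, 54.0], [714.0, 9.0], [669.0, -35.0], [624.0, 10.0]] [669.2   9.8]
jar [232.1 122.7] [13. 13.] 63.4 xy [[687.0, 122.0], [706.0, 83.0], [667.0, 65.0], [648.0, 103.0]] [676.9  93.3]
stand [267.  154.5] [109.  64.] 90.0 xy [[767.0, 86.0], [763.0, -133.0], [391.0, -127.0], [394.0, 90.0]] [577.7 -21. ]
yellowS [304.2 275.5] [32.2 45.2] 32.7 xy [[681.0, 252.0], [537.0, 224.0], [539.0, 317.0], [679.0, 338.0]] [611.4 283.6]
copperS [322.1 249. ] [12.5 23.1] 35.0 xy [[519.0, 240.0], [435.0, 228.0], [439.0, 267.0], [521.0, 277.0]] [479.2 253.2]
blueS [160.2 185.7] [27.8 39.6] 50.2 xy [[677.0, -327.0], [531.0, -347.0], [566.0, -224.0], [704.0, -211.0]] [ 621.9 -275.9]
capS [211.3 217.8] [11.3 12. ] 45.0 xy [[692.0, -4.0], [654.0, -9.0], [662.0, 29.0], [699.0, 33.0]] [676.8  12. ]
```

View pics/c_top.png

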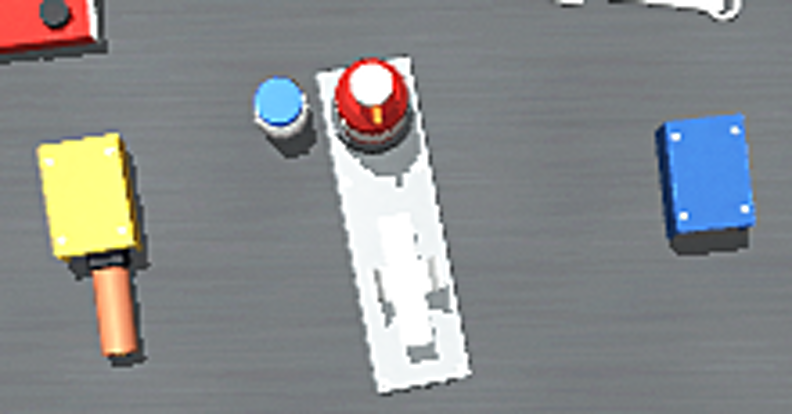

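View pics/c_scene.png

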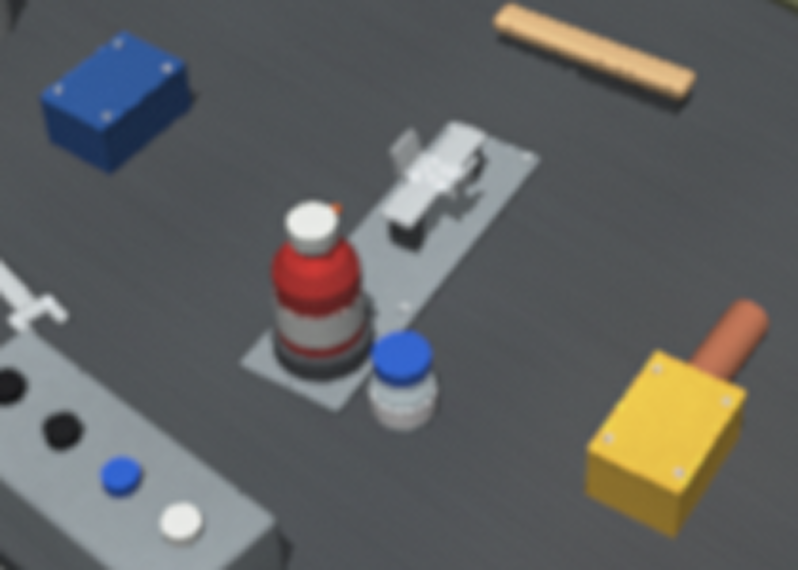

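The crops show the sleeve roofs with clean corners. The plate corners are at crop (318,72), (409,57), (470,375) and (380,392), the cap top at (373,83), and the cradle strip runs from (395,213) to (424,345). Next I'll triangulate.

```bash
python3 - <<'E'
from h import *
T=lambda p:((p[0]+.5)/3.6-.5+155,(p[1]+.5)/3.6-.5+95)
S=lambda p:((p[0]+.5)/3.8-.5+130,(p[1]+.5)/3.8-.5+160)
for k,a,b in [("Y front-right?",(135,247),(657,350)),("Y fl",(58,260),(746,396)),("Y bl",(38,146),(676,492)),("Y br",(119,134),(587,448)),
 ("B fl",(674,234),(187,68)),("B fr",(752,222),(123,33)),("B br",(744,115),(41,97)),("B bl",(664,123),(106,128)),
 ("cap",(373,83),(313,219)),("mouth",(119,354),(753,311))]:
    p,e=tri(T(a),S(b)); print(k,np.round(p,1),round(e,1))
P=[onz("top",T(p),8) for p in [(318,72),(409,57),(470,375),(380,392)]]
print("plate",np.round(P,1)[:,:2].tolist(),np.round(np.mean(P,0),1), [np.linalg.norm(P[i]-P[(i+1)%4]).round() for i in range(4)])
ax=(P[0]+P[1]-P[2]-P[3])/2;print("ang",np.degrees(np.arctan2(ax[1],ax[0])))
t=cv2.imread("pics/top0.png");g=t[:,:,0]
# strip: bright white mask
m=cv2.inRange(t,(225,225,225),(255,255,255));m[:145]=0;m[200:]=0;m[:,:245]=0;m[:,290:]=0
c=max(cv2.findContours(m,0,1)[0],key=cv2.contourArea);r=cv2.minAreaRect(c);print(r,[np.round(onz("top",q,50)[:2]).tolist() for q in cv2.boxPoints(r)],onz("top",r[0],50))
for k,b in [("strip",[(450,122),(487,135),(426,222),(384,207)]),("plate",[(540,158),(338,411),(241,362)])]:
    print(k,[np.round(onz("scene",S(q),50 if k=="strip" else 8)[:2]).tolist() for q in b])
cap=onz("top",T((373,83)),144);print("cap",cap)
E
```

```text
Y front-right? [546.2 229.   48.6] 2.2
Y fl [535.8 301.   43.2] 2.6
Y bl [640.8 315.9  52.6] 0.2
Y br [650.2 243.6  49.5] 4.4
B fl [ 551.5 -267.8   44.9] 1.9
B fr [ 560.6 -338.4   51.6] 2.2
B br [ 659.2 -332.9   48.7] 5.2
B bl [ 652.  -258.1   53.1] 5.1
cap [674.2   9.  142.2] 4.6
mouth [448.8 249.5  21.3] 3.8
plate [[715.7, 59.0], [728.8, -27.6], [425.9, -80.3], [411.1, 4.6]] [570.4 -11.1   8. ] [np.float64(88.0), np.float64(307.0), np.float64(86.0), np.float64(309.0)]
ang 10.004327760644008
((266.7628173828125, 171.8516845703125), (59.496803283691406, 25.82193946838379), 78.9964599609375) [[604.0, 41.0], [620.0, -43.0], [425.0, -78.0], [410.0, 6.0]] [514.6243366  -18.43893667  50.        ]
strip [[461.0, -46.0], [453.0, -13.0], [559.0, 15.0], [568.0, -22.0]]
plate [[412.0, 11.0], [715.0, 66.0], [729.0, -23.0]]
cap [675.3225041    7.28568115 144.        ]
```

```bash
cat > to.py <<'E'
# usage: to.py x y z yaw_of_tool_x_deg : shift (mm, tool axes as they stand), turn about tool z (units), and tilt error
import sys; from h import *
from scipy.spatial.transform import Rotation as Ro
x,y,z,w=map(float,sys.argv[1:5]);s=arm.read_state();R=s["orientation"];w=np.radians(w)
G=np.array([[np.cos(w),np.sin(w),0],[np.sin(w),-np.cos(w),0],[0,0,-1]])
print("pos",np.round(s["tool_pos"],1),"yaw",round(np.degrees(np.arctan2(R[1,0],R[0,0])),1),"t",round(s["clock"],2),"open",round(s["opening"],1),"gf",round(s["gripper_force"],1),"F",np.round(s["force"],1))
d=np.array([x,y,z])-s["tool_pos"]
print("shift now",np.round(R.T@d,1),"shift after turn",np.round(G.T@d,1),"turn/45deg",np.round(Ro.from_matrix(R.T@G).as_rotvec()/np.radians(45),4),"j",np.round(s["joint_positions"],2))
E
r='[0.0385,-0.0464,0,0,0,0,0]'
python3 -m jog '[[[0.0385,-0.0464,0,0,0,0,0],[0.0385,-0.0464,0,0,0,0,0],[0.0385,-0.0464,0,0,0,0,0],[0.0385,-0.0464,0,0,0,0,0],[0.0385,-0.0464,0,0,0,0,0]]]'
python3 -m jog '[[[0.0385,-0.0464,0,0,0,0,0],[0.0385,-0.0464,0,0,0,0,0],[0.0385,-0.0464,0,0,0,0,0],[0.0385,-0.0464,0,0,0,0,0],[0.0385,-0.0464,0,0,0,0,0]]]'
python3 -m jog '[[[0.0385,-0.0464,0,0,0,0,0],[0.0385,-0.0464,0,0,0,0,0],[0.0385,-0.0464,0,0,0,0,0],[0.0385,-0.0464,0,0,0,0,0],[0,0,0,0,0,-0.2,0]]]'
python3 to.py 491.5 253.5 120 187
```

```text
clock: 0.72
tool_pos: [259.2, -234.5, 250.1]
orientation: [[0.969, 0.246, 0.0], [0.246, -0.969, 0.0], [0.0, -0.0, -1.0]]
force: [0.7, -0.4, 0.4]
opening: 85.5
gripper_force: 0.0
clock: 1.35
tool_pos: [388.4, 38.1, 250.3]
orientation: [[0.969, 0.248, 0.0], [0.248, -0.969, -0.0], [0.0, 0.0, -1.0]]
force: [0.5, -0.6, 0.0]
opening: 85.3
gripper_force: 0.0
clock: 1.98
tool_pos: [508.5, 197.3, 251.4]
orientation: [[0.876, 0.481, -0.018], [0.482, -0.875, 0.05], [0.008, -0.053, -0.999]]
force: [-1.4, -1.4, 0.3]
opening: 85.5
gripper_force: 0.0
pos [508.5 197.3 251.4] yaw 28.8 t 1.98 open 85.5 gf 0.0 F [-1.4 -1.4  0.3]
shift now [ 11.1 -50.3 134.4] shift after turn [ 10.   57.8 131.4] turn/45deg [-0.0037 -0.0962 -3.5141] j [ 0.34  0.29 -0.09  1.19  0.05  2.98]
```

```bash

python3 -m jog '[[[0,0,0,0,0,-0.234,0],[0,0,0,0,0,-0.234,0],[0,0,0,0,0,-0.234,0],[0,0,0,0,0,-0.234,0],[0,0,0,0,0,-0.234,0]]]' >/dev/null
python3 -m jog '[[[0,0,0,0,0,-0.234,0],[0,0,0,0,0,-0.234,0],[0,0,0,0,0,-0.234,0],[0,0,0,0,0,-0.234,0],[0,0,0,0,0,-0.234,0]]]' >/dev/null
python3 -m jog '[[[0,0,0,0,0,-0.234,0],[0,0,0,0,0,-0.234,0],[0,0,0,0,0,-0.234,0],[0,0,0,0,0,-0.234,0],[0,0,0,0,0,-0.23,0]]]'
python3 to.py 491.5 253.5 120 187
```

```text
clock: 3.85
tool_pos: [506.1, 195.1, 252.0]
orientation: [[-0.993, -0.114, -0.02], [-0.114, 0.992, 0.05], [0.014, 0.052, -0.999]]
force: [0.4, 0.2, -0.3]
opening: 85.4
gripper_force: 0.0
pos [506.1 195.1 252. ] yaw -173.4 t 3.85 open 85.4 gf 0.0 F [ 0.4  0.2 -0.3]
shift now [  5.9  52.8 135. ] shift after turn [  7.3  59.8 132. ] turn/45deg [ 0.0657 -0.0174 -0.0101] j [ 0.34  0.29 -0.09  1.19  0.05  0.22]
```

```bash

python3 -m jog '[[[0,0,0,0.066,-0.017,-0.01,0],[0.0025,0.02,0.044,0,0,0,0],[0.0025,0.02,0.044,0,0,0,0],[0.0025,0.02,0.044,0,0,0,0],[0,0,0,0,0,0,0]]]' >/dev/null
python3 to.py 491.5 253.5 20 187
python3 - <<'E'
from h import *
for n in("top","scene"):
    im=arm.read_camera(n);u,v=proj(n,np.array([491.5,253.5,40])).astype(int)
    a=im[max(v-40,0):v+40,u-50:u+50];cv2.imwrite(f"pics/g_{n}.png",cv2.resize(a,None,fx=4,fy=4,interpolation=3)[:,:,::-1])
a=np.hstack([cv2.imread("pics/g_top.png"),cv2.imread("pics/g_scene.png")]);cv2.imwrite("pics/g.png",a)
E
```

```text
pos [488.6 253.2 116.8] yaw -173.2 t 4.47 open 85.3 gf 0.0 F [-0.1 -1.   0.3]
shift now [-3.6  0.2 96.8] shift after turn [-2.9 -0.1 96.8] turn/45deg [-0.0039 -0.0097 -0.0051] j [ 0.48  0.4  -0.3   0.88 -0.    0.36]
```

View pics/g.png

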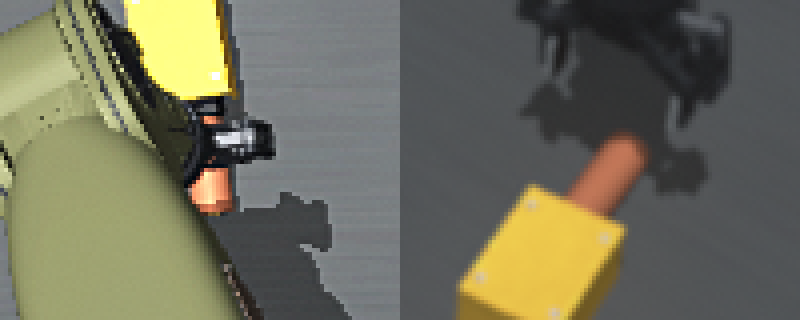

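The open fingers straddle the copper, which is centred between them in both views. I'll descend and grip.

```bash

python3 -m jog '[[[-0.003,0,0.03,0,-0.009,-0.005,0],[0,0,0.03,0,0,0,0],[0,0,0.025,0,0,0,0],[0,0,0.011,0,0,0,0],[0,0,0,0,0,0,0]]]' 40
python3 to.py 491.5 253.5 20 187
python3 -m jog '[[[0,0,0,0,0,0,0.3],[0,0,0,0,0,0,0.5],[0,0,0,0,0,0,0.8],[0,0,0,0,0,0,0.8],[0,0,0,0,0,0,0.8]]]' 40
python3 to.py 491.5 253.5 20 187
```

```text
clock: 5.2
tool_pos: [496.4, 254.2, 25.3]
orientation: [[-0.993, -0.119, 0.009], [-0.119, 0.993, 0.001], [-0.009, 0.0, -1.0]]
force: [-0.2, -0.2, -0.8]
opening: 85.4
gripper_force: 0.0
pos [496.4 254.2  25.3] yaw -173.2 t 5.2 open 85.4 gf 0.0 F [-0.2 -0.2 -0.8]
shift now [ 5.  -0.1  5.3] shift after turn [ 4.9 -0.1  5.3] turn/45deg [ 0.0002  0.011  -0.0036] j [ 0.47  0.5  -0.42  0.65 -0.    0.36]
clock: 5.82
tool_pos: [496.0, 254.5, 25.2]
orientation: [[-0.993, -0.12, 0.009], [-0.12, 0.993, 0.001], [-0.009, 0.0, -1.0]]
force: [-1.1, 0.0, 5.3]
opening: 32.6
gripper_force: 41.8
pos [496.  254.5  25.2] yaw -173.1 t 5.83 open 32.6 gf 41.8 F [-1.1  0.   5.3]
shift now [ 4.6 -0.4  5.2] shift after turn [ 4.6 -0.4  5.2] turn/45deg [ 0.0001  0.0111 -0.0027] j [ 0.48  0.5  -0.42  0.65 -0.    0.36]
```

The opening is 32.6 mm rather than 34, so the grip is a little above the copper's axis. I'll regrip 5 mm lower.

```bash

python3 -m jog '[[[0,0,0,0,0,0,0.35],[0,0,0,0,0,0,0.35],[0.003,0,0.005,0,0.011,0,0.35],[0,0,0,0,0,0,0.35],[0,0,0,0,0,0,0.5]]]' 40 >/dev/null
python3 -m jog '[[[0,0,0,0,0,0,0.8],[0,0,0,0,0,0,0.8],[0,0,0,0,0,0,0.8]]]' 50
python3 to.py 491.5 253.5 20 187
```

```text
clock: 6.82
tool_pos: [492.7, 254.0, 19.7]
orientation: [[-0.993, -0.12, -0.001], [-0.12, 0.993, -0.0], [0.001, 0.0, -1.0]]
force: [-0.6, 0.2, 0.1]
opening: 32.5
gripper_force: 49.4
pos [492.7 254.   19.7] yaw -173.1 t 6.83 open 32.5 gf 49.4 F [-0.6  0.2  0.1]
shift now [ 1.3 -0.4 -0.3] shift after turn [ 1.3 -0.4 -0.3] turn/45deg [ 0.0001 -0.001  -0.0027] j [ 0.48  0.51 -0.42  0.64  0.    0.36]
```

```bash

python3 -m jog '[[[0,0,-0.002,0,0,0,0.8],[0.025,0,0,0,0,0,0.8],[0.035,0,0,0,0,0,0.8],[0.035,0,0,0,0,0,0.8],[0.035,0,0,0,0,0,0.8]]]' 90
python3 -m jog '[[[0,0,-0.02,0,0,0,0.8],[0,0,-0.04,0,0,0,0.8],[0,0,-0.04,0,0,0,0.8],[0,0,-0.04,0,0,0,0.8],[0,0,0,0,0,0,0.8]]]'
python3 to.py 562 -11 160 10
python3 - <<'E'
from h import *
im=arm.read_camera("scene");cv2.imwrite("pics/lift.png",cv2.resize(im[60:320,150:512],None,fx=2,fy=2,interpolation=3)[:,:,::-1])
E
```

```text
clock: 7.45
tool_pos: [362.0, 237.9, 21.4]
orientation: [[-0.993, -0.12, -0.002], [-0.12, 0.993, -0.0], [0.002, -0.0, -1.0]]
force: [-1.0, 0.9, -2.1]
opening: 31.6
gripper_force: 89.3
clock: 8.07
tool_pos: [365.6, 239.7, 164.2]
orientation: [[-0.993, -0.12, 0.004], [-0.12, 0.993, 0.003], [-0.005, 0.003, -1.0]]
force: [0.8, 0.8, -2.8]
opening: 31.7
gripper_force: 89.7
pos [365.6 239.7 164.2] yaw -173.1 t 8.07 open 31.7 gf 89.7 F [ 0.8  0.8 -2.8]
shift now [-165.  -272.4    4.2] shift after turn [149.9 281.    4.2] turn/45deg [ 0.009  -0.0053  3.9307] j [ 0.58  0.17 -0.5   0.9   0.    0.46]
```

View pics/lift.png

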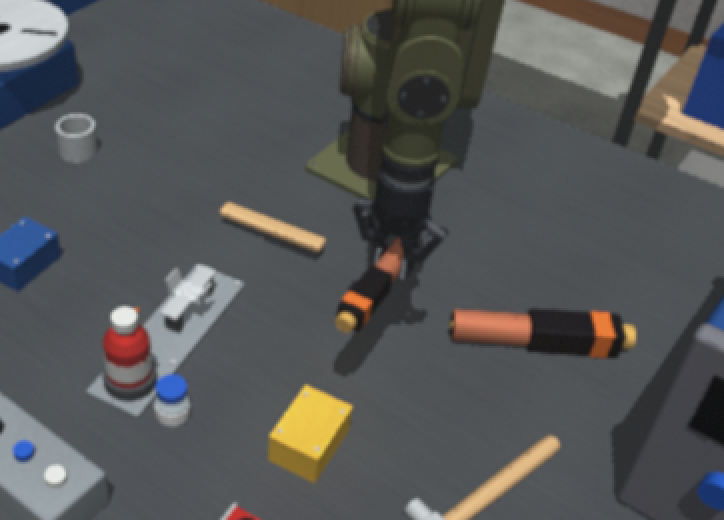

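The torch is out and held level. Its brass and orange rear points away from the robot at (350,310). I'll carry it sideways in front of the stand, then turn it round.

```bash

python3 -m jog '[[[0,-0.05,-0.004,0,0,0,0.8],[0,-0.056,0,0,0,0,0.8],[0,-0.056,0,0,0,0,0.8],[0,-0.056,0,0,0,0,0.8],[0,-0.05,0,0,0,0,0.8]]]' >/dev/null
python3 -m jog '[[[0,0,0,0,0,0.15,0.8],[0,0,0,0,0,0.234,0.8],[0,0,0,0,0,0.234,0.8],[0,0,0,0,0,0.234,0.8],[0,0,0,0,0,0.234,0.8]]]' >/dev/null
python3 -m jog '[[[0,0,0,0,0,0.234,0.8],[0,0,0,0,0,0.234,0.8],[0,0,0,0,0,0.234,0.8],[0,0,0,0,0,0.234,0.8],[0,0,0,0,0,0.234,0.8]]]' >/dev/null
python3 -m jog '[[[0,0,0,0,0,0.234,0.8],[0,0,0,0,0,0.234,0.8],[0,0,0,0,0,0.234,0.8],[0,0,0,0,0,0.234,0.8],[0,0,0,0,0,0.234,0.8]]]' >/dev/null
python3 -m jog '[[[0,0,0,0,0,0.234,0.8],[0,0,0,0,0,0.1,0.8],[0,0,0,0,0,0,0.8]]]' >/dev/null
python3 to.py 562 -11 160 10
```

```text
pos [394.5 -27.6 164. ] yaw 17.7 t 11.0 open 31.9 gf 90.3 F [-0.1  1.  -2.5]
shift now [164.6  35.3   3.2] shift after turn [167.9  12.8   4. ] turn/45deg [-0.0015  0.0054  0.1719] j [-0.07  0.11 -0.58  0.89 -0.    2.76]
```

```bash

python3 -m jog '[[[0,0,0,0,0.005,0.172,0.8],[0.056,0.004,0.011,0,0,0,0.8],[0.056,0.004,0.011,0,0,0,0.8],[0.056,0.004,0.012,0,0,0,0.8],[0,0,0,0,0,0,0.8]]]' >/dev/null
python3 to.py 561.7 -10.1 71 10
python3 - <<'E'
from h import *
A=[]
for n in("top","scene"):
    im=arm.read_camera(n);u,v=proj(n,np.array([530,-15,100])).astype(int)
    A.append(cv2.resize(im[v-65:v+65,u-45:u+45],None,fx=4.4,fy=4.4,interpolation=3))
    cv2.imwrite(f"pics/{n}_cr.png",im[:,:,::-1]);print(n,u-45,v-65)
cv2.imwrite("pics/cr.png",np.hstack(A)[:,:,::-1])
E
```

```text
pos [567.  -10.  129.1] yaw 10.1 t 11.62 open 31.5 gf 90.4 F [-0.1  0.5 -2.9]
shift now [-5.4 -0.8 58.1] shift after turn [-5.3 -0.9 58.1] turn/45deg [-0.0005 -0.0035  0.0015] j [-0.02  0.41 -0.25  0.91  0.    2.95]
top 220 100
scene 195 131
```

View pics/cr.png

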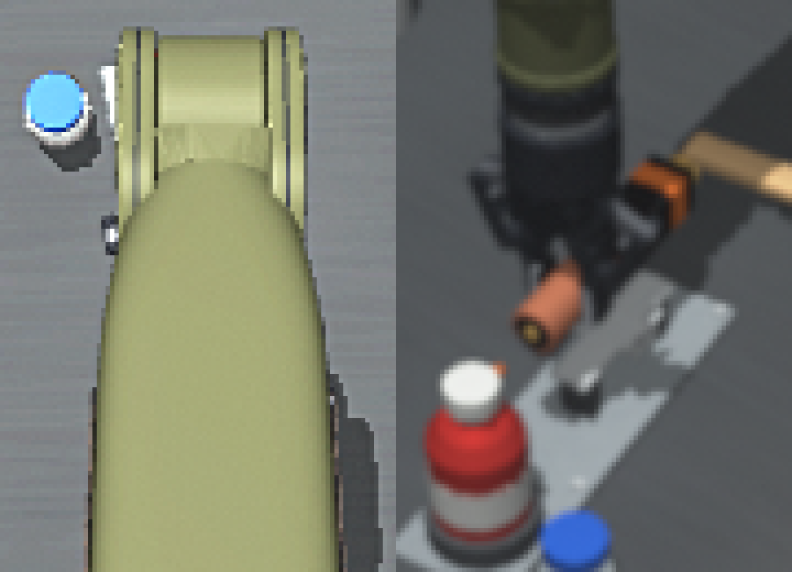

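```bash
python3 - <<'E'
from h import *
d=np.array([np.cos(np.radians(10)),np.sin(np.radians(10)),0])
t=np.array([567,-10,127.3])
print("mouth exp",proj("scene",t+44*d),"seen 226.4 206.9"," rear exp",proj("scene",t-146*d),"seen ~262 168")
for z in(117,127,137):print(z,onz("scene",(226.4,206.9),z),onz("scene",(262,168),z))
E
```

```text
mouth exp [224.43126637 206.44614955] seen 226.4 206.9  rear exp [258.2555409  168.60531767] seen ~262 168
117 [600.8528753   -4.23961247 117.        ] [404.3559237  -36.08702345 117.        ]
127 [607.86404055   2.92494993 127.        ] [413.33557328 -28.60341727 127.        ]
137 [614.87520581  10.08951234 137.        ] [422.31522286 -21.11981108 137.        ]
```

```bash

python3 -m jog '[[[-0.005,0.001,0.015,0,0,0,0.8],[0,0,0.02,0,0,0,0.8],[0,0,0.012,0,0,0,0.8],[0,0,0,0,0,0,0.8]]]' >/dev/null
python3 to.py 562.5 -12 71 10
python3 -m jog '[[[0,0,0.004,0,0,0,0.8],[0,0,0.003,0,0,0,0.8],[0,0,0,0,0,0,0.8]]]' >/dev/null
python3 to.py 562.5 -12 71 10
python3 - <<'E'
from h import *
im=arm.read_camera("scene");print(proj("scene",np.array([512,-20,50])))
cv2.imwrite("pics/low.png",cv2.resize(im[150:260,190:290],None,fx=5,fy=5,interpolation=3)[:,:,::-1])
E
```

```text
pos [557.1 -12.3  84.5] yaw 9.9 t 12.22 open 31.4 gf 90.4 F [ 0.6  0.5 -2.3]
shift now [ 5.4  0.6 13.5] shift after turn [ 5.4  0.6 13.5] turn/45deg [-0.001  -0.0004 -0.0012] j [-0.02  0.43 -0.34  0.8   0.    2.95]
pos [559.  -12.3  78.2] yaw 9.9 t 12.6 open 31.2 gf 90.4 F [-0.5  0.7 -2.6]
shift now [3.5 0.4 7.3] shift after turn [3.5 0.4 7.2] turn/45deg [-0.0003 -0.0039 -0.0014] j [-0.02  0.44 -0.34  0.78  0.    2.95]
[243.43331319 204.28964452]
```

View pics/low.png

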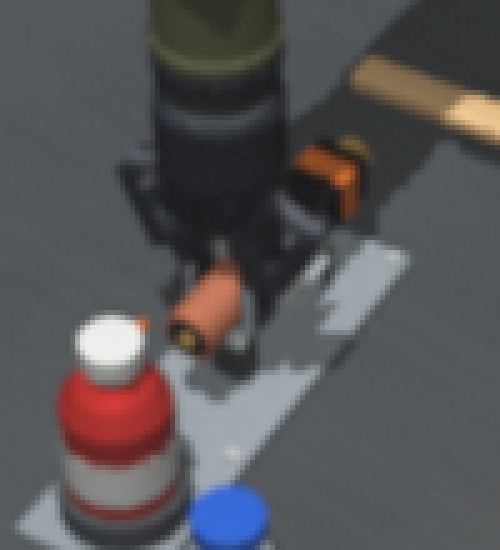

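The torch is over the strip and level, with the mouth at (185,335) facing the canister and a cheek visible at (315,265). I'll lower it gently.

```bash

python3 -m jog '[[[0.003,0,0.003,0,0,0,0.8],[0,0,0.002,0,0,0,0.8],[0,0,0,0,0,0,0.8]]]' >/dev/null
python3 to.py 562.5 -12 71 10
python3 -m jog '[[[0,0,0.0015,0,0,0,0.8],[0,0,0.001,0,0,0,0.8],[0,0,0,0,0,0,0.8]]]' >/dev/null
python3 to.py 562.5 -12 71 10
```

```text
pos [561.7 -11.7  72.9] yaw 9.9 t 13.03 open 31.8 gf 90.4 F [-0.9 -0.6 -3.2]
shift now [0.8 0.4 1.9] shift after turn [0.8 0.4 1.9] turn/45deg [-0.0005 -0.003  -0.0013] j [-0.02  0.45 -0.34  0.77  0.    2.95]
pos [561.9 -11.7  70.7] yaw 9.9 t 13.4 open 31.9 gf 90.4 F [ 0.8 -0.4 -2.7]
shift now [ 0.6  0.4 -0.3] shift after turn [ 0.6  0.4 -0.3] turn/45deg [-0.0003 -0.0038 -0.0014] j [-0.02  0.45 -0.35  0.77  0.    2.95]
```

```bash

python3 -m jog '[[[0,0,0.001,0,0,0,0.8],[0,0,0,0,0,0,0.8]]]' |grep -E "tool_pos|force"
python3 -m jog '[[[0,0,0.001,0,0,0,0.8],[0,0,0,0,0,0,0.8]]]' |grep -E "tool_pos|force"
python3 -m jog '[[[0,0,0.001,0,0,0,0.8],[0,0,0,0,0,0,0.8]]]' |grep -E "tool_pos|force"
```

```text
tool_pos: [562.0, -11.7, 70.0]
force: [-0.4, 0.4, -1.1]
gripper_force: 90.8
tool_pos: [562.2, -11.7, 69.5]
force: [-1.0, 0.5, 5.6]
gripper_force: 91.3
tool_pos: [562.4, -11.6, 69.1]
force: [-1.5, 0.8, 8.3]
gripper_force: 91.8
```

Contact at 50 mm, as expected. Now I'll open and lift clear.

```bash

python3 -m jog '[[[0,0,-0.001,0,0,0,0.5],[0,0,0,0,0,0,0.3],[0,0,0,0,0,0,0],[0,0,0,0,0,0,0],[0,0,0,0,0,0,0]]]' 20 >/dev/null
python3 -m jog '[[[0,0,-0.03,0,0,0,0],[0,0,-0.05,0,0,0,0],[0,0,-0.06,0,0,0,0],[0,-0.06,0,0,0,0,0],[0,-0.06,0,0,0,0,0]]]' |grep -E "tool_pos|force|clock"
python3 -m jog '[[[0,-0.06,0,0,0,0,0.5],[0,-0.05,0,0,0,0,1],[0,0,0,0,0,0,1]]]' |grep -E "tool_pos|force|clock|opening"
python3 - <<'E'
from h import *
A=[]
for n,p in(("top",[570,-10,60]),("scene",[570,-10,60])):
    im=arm.read_camera(n);u,v=proj(n,np.array(p)).astype(int)
    A.append(cv2.resize(im[v-55:v+55,u-40:u+40],None,fx=5,fy=5,interpolation=3));print(n,u-40,v-55)
    cv2.imwrite(f"pics/{n}_rel.png",im[:,:,::-1])
cv2.imwrite("pics/rel.png",np.hstack(A)[:,:,::-1])
E
```

```text
clock: 15.4
tool_pos: [542.3, 101.8, 209.9]
force: [0.8, 0.1, -0.6]
gripper_force: 0.0
clock: 15.78
tool_pos: [532.1, 158.7, 210.4]
force: [0.2, 0.0, -0.9]
opening: 32.0
gripper_force: 0.0
top 223 99
scene 192 158
```

View pics/rel.png

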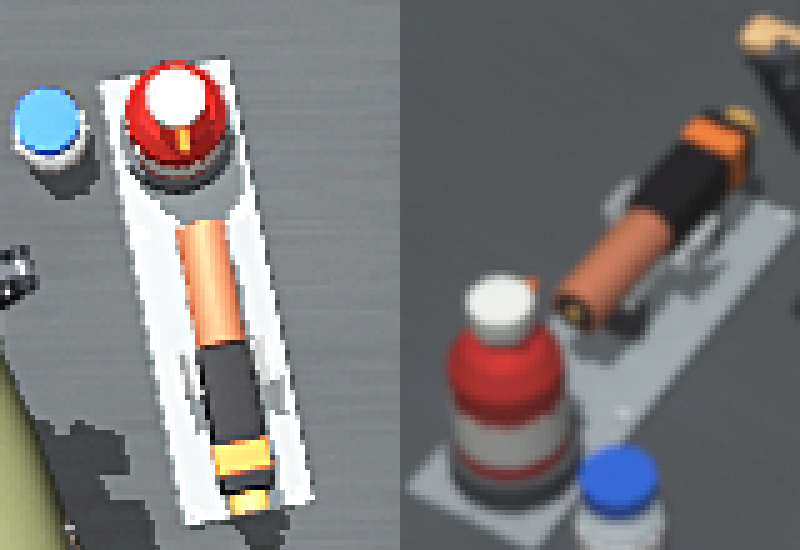

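The torch lies between the cheeks with its mouth at (201,221) towards the canister. The cap centre is at (177,95), all in the left (top) crop. I'll check the numbers.

```bash
python3 - <<'E'
from h import *
T=lambda p:((p[0]+.5)/5-.5+223,(p[1]+.5)/5-.5+99)
m=onz("top",T((202,222)),72);r=onz("top",T((250,513)),68);j=onz("top",T((221,343)),80)
d=m-r;print("mouth",m,"rear",r,"len",np.linalg.norm(d),np.degrees(np.arctan2(d[1],d[0])),"joint15",j)
im=cv2.imread("pics/top_rel.png")
k=cv2.inRange(im,(225,225,225),(255,255,255));u,v=map(int,T((177,95)));w=np.zeros_like(k);w[v-8:v+8,u-8:u+8]=k[v-8:v+8,u-8:u+8]
c=max(cv2.findContours(w,0,1)[0],key=cv2.contourArea);print(cv2.minEnclosingCircle(c),onz("top",cv2.minEnclosingCircle(c)[0],144))
E
python3 to.py 675 7 200 10
```

```text
mouth [607.23659946  -7.17335397  72.        ] rear [416.87384436 -35.62417084  68.        ] len 192.51864197917288 8.500268647133893 joint15 [526.98850152 -18.20453053  80.        ]
((257.61322021484375, 118.08490753173828), 5.717177391052246) [674.12692413   9.28373837 144.        ]
pos [532.3 157.2 210.3] yaw 15.0 t 15.88 open 16.4 gf 0.0 F [-0.5  0.6 -0.3]
shift now [ 98.9 182.3   1.8] shift after turn [114.4 172.7  10.3] turn/45deg [-0.061   0.0004  0.1115] j [ 0.26  0.33 -0.15  1.09  0.05  3.14]
```

```bash

python3 -m jog '[[[0,0,0,-0.06,0,0,1],[0,0,0,0,0,-0.2,1],[0,0,0,0,0,-0.2,1],[0,0,0,0,0,-0.2,1],[0,0,0,0,0,-0.2,1]]]' >/dev/null
python3 to.py 674.5 8 190 50
```

```text
pos [534.3 149.8 210.3] yaw 51.8 t 16.5 open -0.2 gf 0.0 F [-0.2  0.2 -0.3]
shift now [-24.9 197.9  19.4] shift after turn [-18.5 198.5  20.3] turn/45deg [-0.0055 -0.0067  0.0402] j [ 0.27  0.33 -0.15  1.09  0.01  2.51]
```

```bash

python3 -m jog '[[[-0.006,0.049,0.005,-0.005,-0.006,0,1],[-0.006,0.049,0.005,0,0,0,1],[-0.006,0.049,0.005,0,0,0,1],[-0.006,0.05,0.005,0,0,0,1],[0,0,0,0,0,0,1]]]' >/dev/null
python3 to.py 674.5 8 170 50
```

```text
pos [675.5   5.7 188.5] yaw 51.3 t 17.12 open 0.3 gf 0.0 F [-0.2 -0.3  0.2]
shift now [ 1.2 -2.2 18.5] shift after turn [ 1.2 -2.3 18.5] turn/45deg [-0.     -0.0002  0.0287] j [0.01 0.55 0.16 1.18 0.   2.25]
```

```bash

python3 -m jog '[[[0.001,-0.002,0.015,0,0,0,1],[0,0,0.006,0,0,0,1],[0,0,0,0,0,0,1]]]' |grep -E "tool_pos|force"
python3 -m jog '[[[0,0,0.005,0,0,0,1],[0,0,0,0,0,0,1]]]' |grep -E "tool_pos|force"
python3 -m jog '[[[0,0,0.003,0,0,0,1],[0,0,0,0,0,0,1]]]' |grep -E "tool_pos|force"
```

```text
tool_pos: [671.3, 13.1, 168.2]
force: [-0.4, 0.9, -0.5]
gripper_force: 0.0
tool_pos: [672.4, 12.6, 164.0]
force: [-0.2, -0.2, 0.5]
gripper_force: 0.0
tool_pos: [672.9, 12.4, 161.6]
force: [-1.0, 0.5, 3.2]
gripper_force: 1.5
```

```bash

python3 -m jog '[[[0,0,0.003,0,0,0,1],[0,0,0.003,0,0,0,1],[0,0,0,0,0,0,1]]]' |grep -E "tool_pos|force"
python3 -m jog '[[[0,0,0.002,0,0,0,1],[0,0,0,0,0,0,1]]]' |grep -E "tool_pos|force"
```

```text
tool_pos: [673.0, 12.4, 155.7]
force: [-1.7, 1.4, 6.3]
gripper_force: 3.3
tool_pos: [673.0, 12.5, 155.0]
force: [-3.1, 1.7, 10.5]
gripper_force: 5.5
```

```bash

python3 -m jog '[[[0,0,0.001,0,0,0,1],[0,0,0,0,0,0,1]]]' |grep -E "tool_pos|force"
python3 -m jog '[[[0,0,-0.015,0,0,0,1],[0,0,-0.03,0,0,0,1],[0,0,-0.02,0,0,0.2,1],[0,0,0,0,0,0.23,1],[0,0,0,0,0,0.23,0.5]]]' |grep -E "tool_pos|force"
python3 -m jog '[[[0,0,0,0,0,0.23,0],[0,0,0,0,0,0,0]]]' >/dev/null
python3 to.py 470.8 -27.8 160 10
```

```text
tool_pos: [673.1, 12.4, 155.0]
force: [-4.6, 0.9, 15.6]
gripper_force: 7.5
tool_pos: [672.8, 11.8, 216.9]
force: [-0.1, 0.1, -0.0]
gripper_force: 0.0
pos [672.5  11.9 216.4] yaw 11.7 t 19.75 open 54.2 gf 0.0 F [0.2 0.8 0.3]
shift now [-205.5   -2.    56.5] shift after turn [-205.5    4.1   56.4] turn/45deg [-0.0013  0.0008  0.0378] j [0.02 0.53 0.2  1.24 0.   2.95]
```

```bash

python3 -m jog '[[[-0.05,0.001,0,0,0,0.038,0],[-0.055,0.001,0.01,0,0,0,0],[-0.055,0.001,0.02,0,0,0,0],[-0.045,0.001,0.026,0,0,0,0],[0,0,0,0,0,0,0]]]' >/dev/null
python3 to.py 470.8 -27.8 71 10
python3 - <<'E'
from h import *
im=arm.read_camera("scene");u,v=proj("scene",np.array([500,-22,90])).astype(int)
cv2.imwrite("pics/rg.png",cv2.resize(im[v-60:v+60,u-60:u+60],None,fx=4.5,fy=4.5,interpolation=3)[:,:,::-1])
E
```

```text
pos [462.4 -28.5 157.2] yaw 10.0 t 20.38 open 85.4 gf 0.0 F [ 0.6 -1.2  0.6]
shift now [ 9.5  1.2 86.1] shift after turn [ 8.4  0.8 86.2] turn/45deg [-0.0053  0.0166 -0.0003] j [-0.06  0.23 -0.44  0.92  0.    2.91]
```

View pics/rg.png

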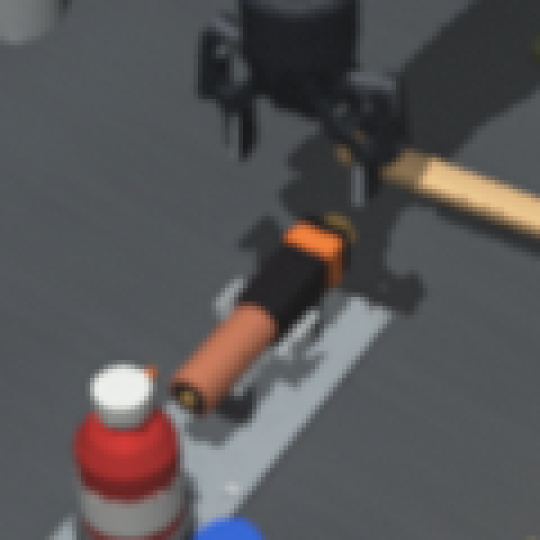

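The torch is still in the cradle, the cap at (123,392) is up, and the open gripper is above the rear body. I'll go down and regrip.

```bash

python3 -m jog '[[[0.003,0.001,0.02,0,0,0,0],[0,0,0.025,0,0,0,0],[0,0,0.02,0,0,0,0],[0,0,0,0,0,0,0],[0,0,0,0,0,0,0]]]' >/dev/null
python3 to.py 470.8 -27.8 71 10
```

```text
pos [476.8 -28.8  97. ] yaw 9.9 t 21.05 open 85.1 gf 0.0 F [-1.   0.1 -0. ]
shift now [-5.8 -2.  26. ] shift after turn [-5.7 -2.  26. ] turn/45deg [-0.0008 -0.0035 -0.0014] j [-0.06  0.3  -0.52  0.75  0.    2.91]
```

```bash

python3 -m jog '[[[-0.006,-0.002,0.013,0,0,0,0],[0,0,0.012,0,0,0,0],[0,0,0,0,0,0,0],[0,0,0,0,0,0,0]]]' >/dev/null
python3 to.py 470.8 -27.8 71 10
python3 -m jog '[[[0,0,0,0,0,0,0.3],[0,0,0,0,0,0,0.4],[0,0,0,0,0,0,0.8],[0,0,0,0,0,0,0.8],[0,0,0,0,0,0,0.8]]]' 40 |grep -E "force|opening|tool_pos"
python3 -m jog '[[[0,0,0,0,0,0,0.8],[0,0,0,0,0,0,0.8]]]' 80 |grep -E "force|opening|tool_pos"
```

```text
pos [469.3 -27.8  71.4] yaw 9.9 t 21.55 open 85.6 gf 0.0 F [0.3 0.  0.1]
shift now [1.5 0.2 0.4] shift after turn [1.5 0.2 0.4] turn/45deg [-0.0013 -0.0017 -0.0025] j [-0.06  0.32 -0.57  0.68  0.    2.91]
tool_pos: [468.8, -27.7, 71.2]
force: [0.2, 1.2, 3.4]
opening: 35.5
gripper_force: 40.3
tool_pos: [468.9, -27.7, 71.4]
force: [-0.5, 0.2, 5.4]
opening: 35.3
gripper_force: 79.8
```

```bash

python3 -m jog '[[[0,0,-0.01,0,0,0,0.8],[0,0,-0.03,0,0,0,0.8],[0,0,-0.03,0,0,0,0.8],[0,0,0,0,0,0,0.8],[0,0,0,0,0,0,0.8]]]' |grep -E "force|opening|tool_pos"
python3 to.py 392 -317 130 5
```

```text
tool_pos: [467.7, -27.8, 140.0]
force: [-0.5, -0.4, -2.7]
opening: 34.6
gripper_force: 80.3
pos [467.7 -27.8 140. ] yaw 9.9 t 23.05 open 34.6 gf 80.3 F [-0.5 -0.4 -2.7]
shift now [-124.1  271.9    9.7] shift after turn [-100.6  281.5   10. ] turn/45deg [-0.002   0.0017  0.1084] j [-0.06  0.24 -0.47  0.86  0.    2.91]
```

```bash

python3 -m jog '[[[-0.02,0.03,0,0,0,0,0.8],[-0.02,0.05,0,0,0,0,0.8],[-0.02,0.05,0,0,0,0,0.8],[-0.02,0.05,0,0,0,0,0.8],[-0.02,0.05,0,0,0,0,0.8]]]' >/dev/null
python3 -m jog '[[[-0.02,0.03,0,0,0,0.108,0.8],[0,0,0,0,0,0,0.8]]]' >/dev/null
python3 to.py 392 -317 25 5
```

```text
pos [ 393.1 -306.1  138.8] yaw 4.8 t 23.93 open 35.1 gf 80.9 F [ 1.3 -0.1 -3.8]
shift now [ -1.8  11.1 113.8] shift after turn [ -2.1  10.8 113.8] turn/45deg [-0.0036  0.0029 -0.005 ] j [-0.66  0.29 -0.4   0.88  0.    2.4 ]
```

```bash

python3 -m jog '[[[-0.002,0.011,0.02,0,0,0,0.8],[0,0,0.04,0,0,0,0.8],[0,0,0.035,0,0,0,0.8],[0,0,0.015,0,0,0,0.8],[0,0,0,0,0,0,0.8]]]' >/dev/null
python3 to.py 392 -317 25 5
python3 - <<'E'
from h import *
A=[]
for n,p in(("top",[520,-300,30]),("scene",[500,-310,30])):
    im=arm.read_camera(n);u,v=proj(n,np.array(p)).astype(int);print(n,u-40,v-55)
    A.append(cv2.resize(im[v-55:v+55,u-40:u+40],None,fx=5,fy=5,interpolation=3))
cv2.imwrite("pics/bl.png",np.hstack(A)[:,:,::-1])
E
```

```text
pos [ 392.3 -313.1   28.3] yaw 5.1 t 24.55 open 35.2 gf 80.8 F [-0.2 -0.5 -2.4]
shift now [-0.6  3.8  3.3] shift after turn [-0.6  3.8  3.3] turn/45deg [-0.0072  0.0048  0.0024] j [-0.67  0.43 -0.54  0.61  0.    2.38]
top 310 114
scene 141 112
```

View pics/bl.png

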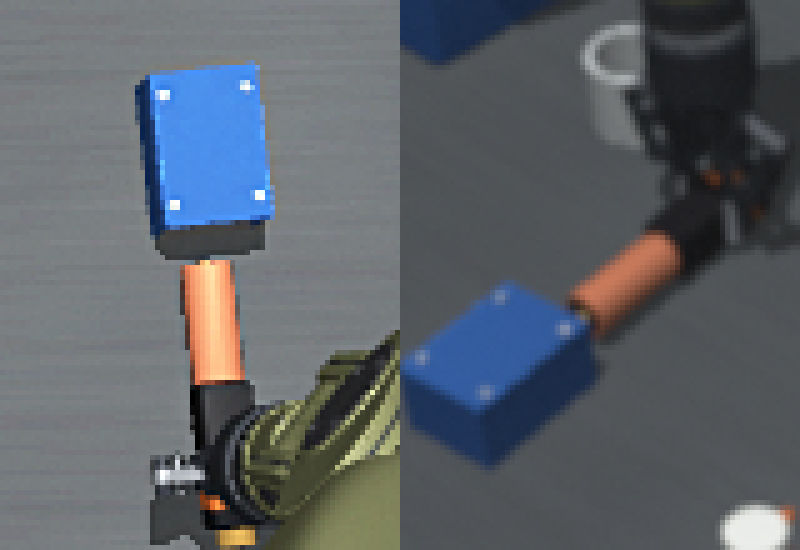

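The nozzle mouth is at (208,262) in front of the blue sleeve's opening (roof front edge about (162,233) to (272,217), top crop). I'll compute the remaining distance and the lateral offset.

```bash
python3 - <<'E'
from h import *
T=lambda p:((p[0]+.5)/5-.5+310,(p[1]+.5)/5-.5+114)
fl,fr=onz("top",T((161,232)),53),onz("top",T((272,217)),53)
bl,br=onz("top",T((149,77)),53),onz("top",T((258,65)),53)
f=(fl+fr)/2;b=(bl+br)/2;d=(b-f);a=np.arctan2(d[1],d[0]);d/=np.linalg.norm(d);print("front",f,"w",np.linalg.norm(fl-fr),"depth",np.linalg.norm(b-f),"yaw",np.degrees(a))
m=onz("top",T((208,262)),24);j=onz("top",T((218,382)),24+15);print("mouth",m,"joint",j,"torch yaw",np.degrees(np.arctan2(*(m-j)[1::-1])))
n=np.array([-d[1],d[0],0]);e=m-f;print("mouth in sleeve x,y",e@d,e@n,"joint y",(j-f)@n)
E
```

```text
front [ 554.45715429 -303.58604669   53.        ] w 74.11865628347086 depth 102.41163747365967 yaw 3.498519766425362
mouth [ 532.63674846 -303.43844616   24.        ] joint [ 450.95225793 -305.11833989   39.        ] torch yaw 1.1781582228726046
mouth in sleeve x,y -21.770733789752523 1.4788666839492486 joint y 4.786716121312076
```

```bash

python3 -m jog '[[[0.01,0.001,0.002,0,0,0,0.8],[0.025,0,0,0,0,0,0.8],[0.025,0,0,0,0,0,0.8],[0.025,0,0,0,0,0,0.8],[0.02,0,0,0,0,0,0.8]]]' |grep -E "force|tool_pos"
python3 -m jog '[[[0.004,0,0,0,0,0,0.8],[0,0,0,0,0,0,0.8],[0,0,0,0,0,0,0.8]]]' |grep -E "force|tool_pos"
python3 to.py 500.5 -304 21.5 5
```

```text
tool_pos: [501.3, -307.6, 29.5]
force: [-0.2, -0.0, -4.0]
gripper_force: 80.8
tool_pos: [501.6, -306.9, 28.6]
force: [-0.9, 0.1, -3.2]
gripper_force: 80.8
pos [ 501.6 -306.9   28.6] yaw 5.0 t 25.65 open 35.2 gf 80.8 F [-0.9  0.1 -3.2]
shift now [-0.9 -2.9  7.1] shift after turn [-0.9 -2.9  7.1] turn/45deg [-0.0023  0.0009 -0.0002] j [-0.55  0.54 -0.32  0.71  0.    2.5 ]
```

```bash

python3 -m jog '[[[0,0,0.003,0,0,0,0.8],[0,0,0.002,0,0,0,0.8],[0,0,0,0,0,0,0.8]]]' |grep -E "force|tool_pos"
python3 -m jog '[[[0,0,0.0015,0,0,0,0.8],[0,0,0,0,0,0,0.8]]]' |grep -E "force|tool_pos"
python3 -m jog '[[[0,0,0.001,0,0,0,0.8],[0,0,0,0,0,0,0.8]]]' |grep -E "force|tool_pos"
```

```text
tool_pos: [502.2, -306.9, 23.3]
force: [0.0, 0.3, -3.2]
gripper_force: 80.8
tool_pos: [502.6, -306.9, 22.0]
force: [0.0, 0.2, -2.8]
gripper_force: 80.8
tool_pos: [502.8, -307.1, 21.5]
force: [-1.3, 0.5, -0.4]
gripper_force: 81.5
```

Touching down. One more millimetre, then release and lift away.

```bash

python3 -m jog '[[[0,0,0.001,0,0,0,0.8],[0,0,0,0,0,0,0.8],[0,0,0,0,0,0,0.5],[0,0,0,0,0,0,0.3],[0,0,0,0,0,0,0]]]' 20 |grep -E "force|tool_pos"
python3 -m jog '[[[0,0,0,0,0,0,0],[0,0,0,0,0,0,0],[0,0,-0.02,0,0,0,0],[0,0,-0.05,0,0,0,0],[0,0,-0.06,0,0,0,0]]]' |grep -E "force|tool_pos|open"
python3 -m jog '[[[-0.06,0,-0.03,0,0,0,0],[-0.06,0,0,0,0,0,0],[-0.06,-0.06,0,0,0,0,0],[0,-0.06,0,0,0,0,0],[0,0,0,0,0,0,0]]]' |grep -E "force|tool_pos|clock"
python3 - <<'E'
from h import *
A=[]
for n,p in(("top",[540,-300,30]),("scene",[540,-300,30])):
    im=arm.read_camera(n);u,v=proj(n,np.array(p)).astype(int);print(n,u-40,v-55);cv2.imwrite(f"pics/{n}_f.png",im[:,:,::-1])
    A.append(cv2.resize(im[v-55:v+55,u-40:u+40],None,fx=5,fy=5,interpolation=3))
cv2.imwrite("pics/fin.png",np.hstack(A)[:,:,::-1])
E
```

```text
tool_pos: [502.9, -307.1, 20.0]
force: [0.0, -0.1, 0.4]
gripper_force: 0.0
tool_pos: [501.6, -306.6, 150.2]
force: [1.3, -0.6, 0.1]
opening: 85.4
gripper_force: 0.0
clock: 28.4
tool_pos: [331.6, -214.1, 177.9]
force: [0.9, -0.9, -0.0]
gripper_force: 0.0
top 310 108
scene 134 119
```

View pics/fin.png

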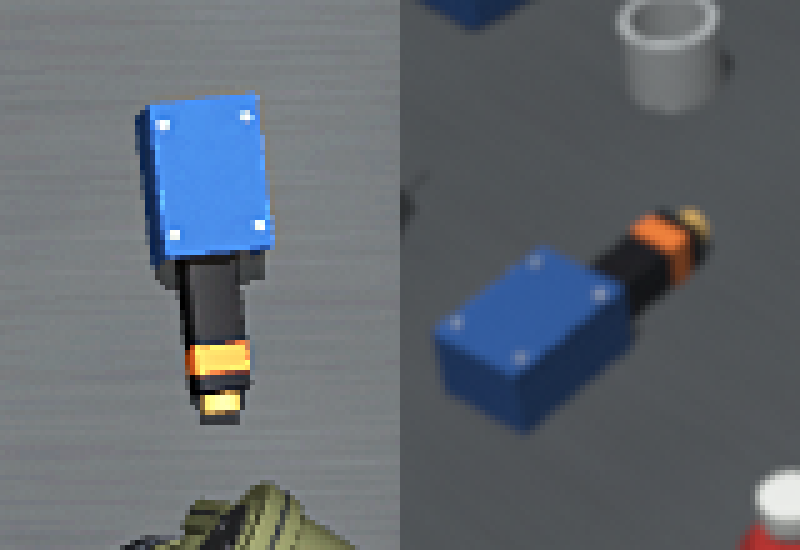

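The torch lies flat in the blue sleeve with no copper visible and its brass end at (221,415). I'll check the depth and hand in if it is within range.

```bash
python3 - <<'E'
from h import *
T=lambda p:((p[0]+.5)/5-.5+310,(p[1]+.5)/5-.5+108)
r=onz("top",T((221,416)),20);f=np.array([554.8,-303,0]);d=np.array([np.cos(.079),np.sin(.079),0])
x=(r-f)@d+190;print("rear",r,"mouth depth",x)
if 80<x<96: print(arm.hand_in())
E
```

```text
rear [ 449.13980174 -311.10065561   20.        ] mouth depth 84.03005659755257
the job is handed in; nothing more can be done
None
```

The torch head lay in the cradle while the cap was pressed fully down and sprang back, and it is now parked flat in the blue sleeve, with the mouth measured about 84 mm past the front edge (77 needed). I handed the job in at about 28 s of the 64 s allowed; the hand-in returned no verdict.

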